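# Dispense one lens block and nudge it into the free bay

### The arm

A 7-joint arm with a two-finger parallel gripper is mounted at the origin on a cart in front of the work surface, level with it; the furniture and walls round the work are solid. World frame = base frame: x ahead of the robot, y to its left, z up, the work surface at z = 0. Lengths are in m, angles in rad, forces in N, time in s.
With the tool pointing down it reaches from about 0.4 to 0.875 m from the base axis. Payload 6.5 kg.
Tool frame: the origin (TCP) lies on the centre line of the jaws, within the pads' length; the fingertips stand r.finger_overhang ahead of it and the grasp point (between the pads) lies 3 mm ahead of it (r.finger_overhang is the distance from the TCP to the fingertips, in m); z points along the fingers, y is the line along which they close (so a half turn about z gives the same grasp; the last joint's range is limited). The gripper opens to 88 mm and grips with 3 to 60 N. Pads are 18 mm wide; open, the fingers measure 123 mm over their backs; the gripper's body (75 mm by 187 mm) begins 45 mm behind the grasp point.
Start: joints at [1.202, 0.536, -0.004, 1.538, 0.003, 1.067, -0.071], TCP at [0.194, -0.62, 0.261] pointing down, gripper open.
Joint ranges: [-2.7, 2.7], [-0.37, 2.16], [-1.27, 1.26], [0.24, 2.4], [-1.31, 4.45], [0.19, 1.91], [-2.76, 2.76]. Speed limits (rad/s): [2.39, 2.39, 3.14, 3.14, 3.14, 3.14, 3.14].

### API

Orientations are given as [roll, pitch, yaw] about the fixed x, y, z axes, in that order (R = Rz(yaw) Ry(pitch) Rx(roll)).
In Python, from bench import r gives the robot as it stands.
- The arm moves only by the tool arm_command, never from a script. Its argument "deltas" is a list that holds one entry, the list of rows, each a list of 5 numbers: the shift along the tool's x, y, z each as a share of 15 cm, from -1 to 1, then the turn about the tool's z as a share of 180 degrees, from -1 to 1, then the opening, from 0 (shut) to 1 (fully open). A call has exactly 8 rows; each row is the pose to reach, as a shift and turn from the pose commanded when the call began, along the tool's axes at that moment, turning the shorter way round; what a row does not reach only later rows make up. A row lasts 1/10 s, in which the tool goes at most 50 mm and 8.59 degrees, less where a joint would pass 70% of its speed; a pose out of reach is approached as far as the arm can. A call with a number of a shift or a turn outside -1 to 1 is refused whole. A call with a gripper value outside its range is refused whole. The fingers move at their own pace and stop on an object; "force" is the grip in N (left out, the last holds). Time passes only in rows, so rows that repeat a pose let the fingers close, or fill a call up. It gives the time, the measured TCP pose, the force, the opening and the grip force at its end, in the units of the state.
- r.sense(): the state, without advancing time (a new reading comes with each control period).
- r.grab_frame(name): name is "scene" or "top" or "wrist"; returns the picture (480x640x3 uint8, blue, green, red); there is no depth.
- r.camera_info(name): a dict with "intrinsics" (3x3 intrinsics, pixels), "extrinsics" (4x4, takes a point from camera to world coordinates); the wrist camera has in their place "hand_eye" (4x4, takes a point from camera to tool coordinates, whose origin is the TCP and whose axes are the flange's). Camera axes: x right, y down, z forward; pixel columns grow to the right and rows downward; lengths in m; the calibration is good to about 2 mm. A picture is of the moment at which its call begins: read the wrist's pose just before it. camera_info takes no time and is no camera call.
- r.close_job(): hands the job in; it is judged then, once.
The state is a dict: "time": time; "joint_pos": joint angles; "qd": joint speeds; "joint_efforts": joint torques, N m; "tcp_pos": TCP position; "orientation": TCP orientation; "ft_force": force on the tool from outside, world axes, zero at the start; "moment": the same for the moment, N m; "opening": finger opening in m; "grip_force": force on a finger pad.
Only numpy, scipy, OpenCV 4.12 (cv2) and the standard library are available. Lean on these libraries where they do the work, as an engineer would, in place of code of your own. Each camera call takes 0.05 s, during which the arm holds its last target. There are 200 camera calls.

### The job

Press the plunger of the lens block dispenser all the way down once so that a single block comes out at the bottom, and let the plunger come back up. Then push that block sideways with the fingers along its lane, all the way to the end bay that is still empty, and leave it standing there. Do not pinch or lift anything, and leave the block already set aside, the other blocks in the magazine and the things round about where they are.

Things in the scene. Friction and masses are not known exactly. Their poses are not given: they have to be found in the camera images.
- dispenser: Fixed lens block dispenser, 142 (x) x 238 (y) x 117 mm high. Origin: on the worktop under the upright axis of the clear magazine with the stacked blocks (33 mm square, top 67 mm up). Its -x is the front (outlet), y runs along the lane, z is up. The grey deck plate's top is 6 mm up. Behind the magazine is the white body (x 17 to 71, y +-24 mm, 76 mm high, collar to 80 mm) with the plunger on top.
- plunger_top (a point): Centre of the top face of the plunger's flat black cap, 30 mm across, 117 mm above the worktop when up, 45 mm behind (+x of the dispenser) the magazine axis. It moves with the plunger.
- plunger (a joint): Plunger travel in m, 0 = up, 0.022 = fully down on its stop. A spring returns it: about 2 N at the top, 7 N at the bottom. Pressing drives a pusher forward twice as far (44 mm), which pushes the lowest block out of the magazine into the lane; as it comes up again the pusher withdraws and the stack drops by one block.
- outlet (a point): Point on the deck (6 mm above the worktop), mid-lane, 42.5 mm in front of the magazine axis: the block comes out to here within 5 mm. The straight lane runs along the dispenser's y, 30 mm wide between rails only 4 mm above the deck, and ends at stops whose faces are 111 mm left and right of this point and 12 mm above the deck; an end bay lies before each stop.
- block_low: The lowest block in the magazine, the one that will come out: brown-red rubbery lens block like a small spool, 24 mm across at the foot, about 18 mm high, 12 g. Origin: centre of its underside; z up. In the magazine it stands on the deck.
- block_mid: Second block of the stack, same shape; must stay in the magazine (it drops to the deck).
- block_top: Third, uppermost block of the stack, same shape; must stay in the magazine.
- block_done: Block of the same shape set aside earlier, standing in one of the two end bays; leave it there.
- free_bay: Dark flat dot, 20 mm across, flush with the deck in the end bay that is empty (left or right end of the lane; it changes). Origin at its centre, at deck height, mid-lane, 97 mm to the left or right of the outlet point.
- tray: Small open blue lens box, 35 x 58 x 24 mm, lying loose near the work; bystander. Origin: centre of its underside.
- pliers: Loose pliers, 136 x 40 x 11 mm, lying in front of the dispenser; bystander. Origin: centre of the underside.
- blank: Loose clear round lens blank, 66 mm across, 9 mm high, lying flat; bystander. Origin: centre of its underside.

How it is judged:
On the way, in this order (a step that is already met when the one before it is completed fails the run):
1. the plunger is pressed down and the lowest block has come out in front of the magazine (value of joint plunger above 0.019 m and x of block_low in the frame of dispenser below -0.034 m), for 0.05 s.
2. the plunger is up again, the block still standing at the outlet (value of joint plunger below 0.003 m and horizontal distance between block_low and outlet below 0.02 m), for 0.2 s.
At the end, for the whole second after the job is handed in: The dispensed block stands upright on the deck, at rest, its centre within 14 mm of the dot of the free end bay; the plunger is up (within 3 mm); the other two blocks are in the magazine (within 10 mm of its axis) and the block set aside earlier is where it was (8 mm) (horizontal distance between block_low and free_bay below 0.014 m and angle between block_low's own z axis and vertical below 0.15 rad and z of block_low in the frame of dispenser between 0.002 and 0.01 m and linear speed of block_low below 0.01 m/s and value of joint plunger below 0.003 m and distance of block_done from where it was at the start of the episode below 0.008 m and horizontal distance between each of block_mid, block_top and dispenser below 0.01 m); the robot touches nothing.
It fails at once if the dispensed block is lifted (more than 8 mm off the deck) (z of block_low in the frame of dispenser above 0.014 m).
It fails at once if the dispensed block is tipped over (angle between block_low's own z axis and vertical above 0.7 rad).
It fails at once if a second block is dispensed, or a block is taken from the magazine (horizontal distance between any of block_mid, block_top and dispenser above 0.012 m).
It fails at once if the block set aside earlier is disturbed (distance of block_done from where it was at the start of the episode above 0.01 m).
It fails at once if the lens box, the pliers or the lens blank is disturbed (distance of any of tray, pliers, blank from where it was at the start of the episode above 0.015 m).
It also fails if it takes over 40 s, if anything falls off the work surface, if the arm or the gripper's body presses on something with over 40 N, if the wrist force passes 120 N, or if a joint passes its speed limit or range.

## Working session

There is one attempt and no reset: what is moved stays moved. The work goes in short steps, Python scripts to look and compute and a tool call to move; the robot and the scene stay as the last step left them, time stands still between calls to the robot, and variables do not carry over. Pictures are saved under pics/ and viewed, at most 10 in all, crops included, and the job is handed in when it is done.

Besides the shell and the picture viewer there is one more tool, called after "Emit:" by a JSON object that holds its "op" and its "data". arm_command: Moves the arm, as the interface text tells. Shift numbers are shares of 15 cm and turn numbers shares of 180 degrees, none past 1 either way. Its arguments: {"type":"object","properties":{"deltas":{"type":"array","items":{"type":"array","items":{"type":"array","items":{"type":"number","minimum":-1,"maximum":1}}}},"force":{"type":"number"}},"required":["deltas"]}

```bash
mkdir -p pics
python3 - <<'E'
from bench import r
import cv2
s=r.sense();print({k:s[k] for k in('time','tcp_pos','orientation','opening')},r.finger_overhang)
for n in('scene','top'):
    f=r.grab_frame(n);cv2.imwrite(f'pics/{n}0.png',f);c=r.camera_info(n);print(n,c['intrinsics'],c['extrinsics'])
E
```

```text
{'time': 0.0, 'tcp_pos': array([ 0.19365432, -0.61988022,  0.25984061]), 'orientation': array([-3.13984402e+00,  1.30931688e-04,  3.02924784e-01]), 'opening': 0.08822276440966871} 0.022
scene [[607.2777591    0.         314.53926512]
 [  0.         607.2777591  237.56546188]
 [  0.           0.           1.        ]] [[ 0.53917111 -0.46481701  0.70231023 -0.20301252]
 [-0.84190605 -0.31936101  0.43497443 -0.62580522]
 [ 0.02210699 -0.82580488 -0.56352248  0.67142331]
 [ 0.          0.          0.          1.        ]]
top [[465.18746152   0.         318.19754044]
 [  0.         465.18746152 238.58948451]
 [  0.           0.           1.        ]] [[ 5.65551318e-04 -9.72853502e-01  2.31421140e-01  3.06937375e-01]
 [-9.99986197e-01 -1.75906259e-03 -4.95100273e-03 -1.98951749e-01]
 [ 5.22368461e-03 -2.31415145e-01 -9.72841068e-01  9.40025700e-01]
 [ 0.00000000e+00  0.00000000e+00  0.00000000e+00  1.00000000e+00]]
```

View pics/top0.png

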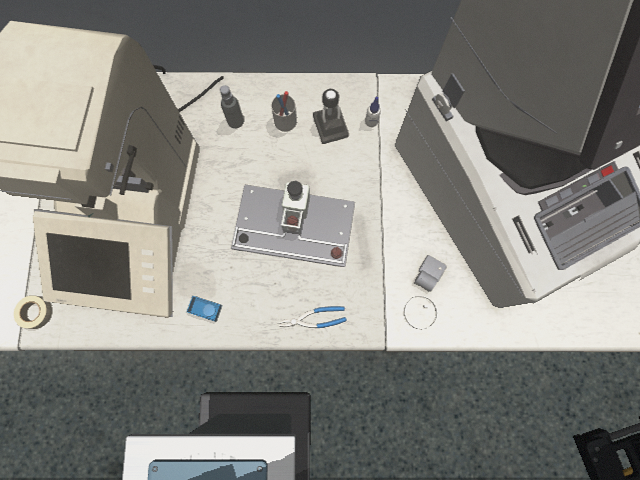

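View pics/scene0.png

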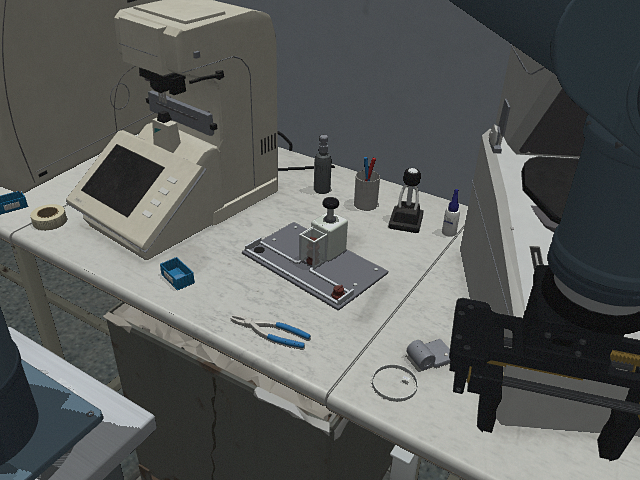

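The top view shows the dispenser at about (293,222), with the cap at (294,188), the free dot at (243,239) on the left and the set-aside block at (336,253). I'll measure those next.

```bash
cat > h.py <<'E'
import numpy as np,cv2
from bench import r
def ray(n,uv):
    c=r.camera_info(n);T=np.array(c['extrinsics'])
    d=T[:3,:3]@np.linalg.inv(c['intrinsics'])@np.array([uv[0],uv[1],1.]);return T[:3,3],d
def plane(n,uv,z):
    o,d=ray(n,uv);return o+d*(z-o[2])/d[2]
def proj(n,p):
    c=r.camera_info(n);T=np.linalg.inv(c['extrinsics']);q=np.array(c['intrinsics'])@(T[:3,:3]@p+T[:3,3]);return q[:2]/q[2]
def tri(a,b):
    (o1,d1),(o2,d2)=ray('top',a),ray('scene',b)
    k=np.linalg.lstsq(np.c_[d1,-d2],o2-o1,rcond=None)[0];p,q=o1+k[0]*d1,o2+k[1]*d2
    return (p+q)/2,np.linalg.norm(p-q)
def blobs(im,box,mask,amin=20):
    x0,y0,x1,y1=box;m=mask(im[y0:y1,x0:x1].astype(int)).astype(np.uint8)
    n,l,s,c=cv2.connectedComponentsWithStats(m)
    return [(np.round(c[i]+[x0,y0],1),s[i].tolist()) for i in range(1,n) if s[i,4]>=amin]
E
python3 - <<'E'
from h import *
t=cv2.imread('pics/top0.png');s=cv2.imread('pics/scene0.png')
dark=lambda i:i.max(2)<70
red=lambda i:(i[...,2]>i[...,0]+25)&(i[...,2]<170)
for nm,im,b in(('top',t,(225,170,365,275)),('scene',s,(235,190,395,315))):
    print(nm,'dark',blobs(im,b,dark,12));print('red',blobs(im,b,red,12))
a=cv2.resize(t[172:274,225:365],None,fx=5.5,fy=5.5,interpolation=cv2.INTER_CUBIC)
cv2.imwrite('pics/z.png',a)
for p in [(246,186),(355,204),(345,265),(233,248)]:print(plane('top',p,.006))
E
```

```text
top dark []
red [(array([292.2, 220. ]), [62, 46, 11, 10, 70]), (array([336.1, 252.2]), [106, 77, 11, 11, 80])]
scene dark [(array([322. , 191.2]), [80, 0, 15, 4, 50]), (array([356.6, 201.1]), [119, 0, 11, 21, 47]), (array([374.1, 202.6]), [131, 0, 12, 21, 42]), (array([330.1, 207.9]), [88, 7, 16, 26, 251]), (array([392. , 220.2]), [153, 17, 7, 23, 90]), (array([258.7, 242.1]), [21, 49, 7, 7, 16]), (array([312.5, 243.7]), [73, 50, 10, 8, 30]), (array([246.7, 247.6]), [10, 56, 5, 5, 12]), (array([258.8, 249.5]), [19, 57, 11, 6, 54]), (array([308.5, 258.8]), [64, 59, 14, 18, 103]), (array([316.4, 256.6]), [80, 60, 5, 15, 45]), (array([336.8, 255.6]), [91, 60, 21, 12, 33]), (array([312.2, 283.9]), [7, 62, 146, 58, 256]), (array([319.3, 264.7]), [78, 70, 12, 10, 19]), (array([315.1, 291. ]), [75, 98, 11, 7, 12]), (array([337.2, 293.8]), [96, 99, 14, 11, 71]), (array([349.5, 294.5]), [111, 101, 7, 8, 16])]
red [(array([313. , 238.2]), [75, 47, 7, 4, 14]), (array([338.5, 288. ]), [99, 95, 10, 7, 52]), (array([335.6, 295.9]), [97, 102, 10, 7, 25])]
[ 0.64340157 -0.05064304  0.006     ]
[ 0.6039998 -0.2810217  0.006    ]
[ 0.47392384 -0.25833437  0.006     ]
[ 0.50895965 -0.02888809  0.006     ]
```

View pics/z.png

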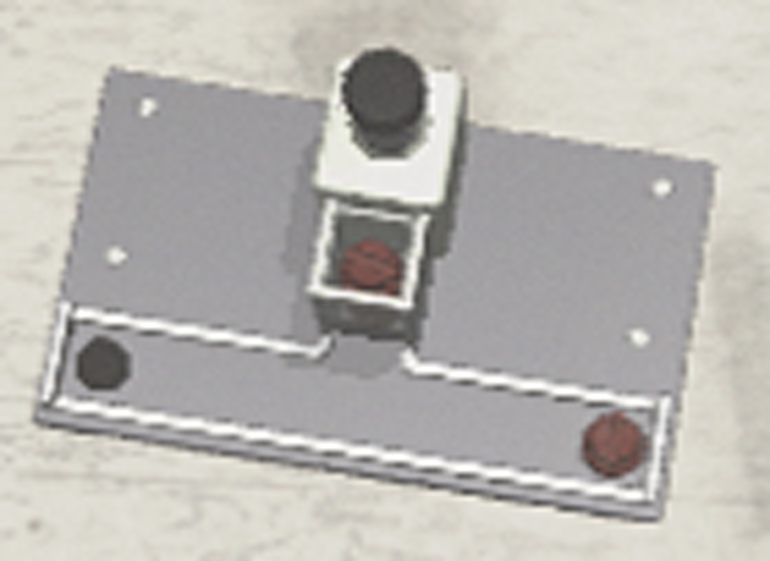

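Run:
```python
from h import *
dot=plane('top',(243.7,238),.006);done=plane('top',(336.2,252.3),.024);cap=plane('top',(294.8,188),.117)
v=dot-done;print(dot,done,cap,'span',np.linalg.norm(v[:2]),'yaw',np.arctan2(-v[0],v[1]))
capt,e=tri((294.8,188),(330.5,203));print('cap tri',capt,e)
y=np.arctan2(-v[0],v[1]);ex=np.array([np.cos(y),np.sin(y)]);ey=np.array([-np.sin(y),np.cos(y)])
out=(dot[:2]+done[:2])/2
print('out',out,'cap-out in disp (exp 87.5,0):',(cap[:2]-out)@ex,(cap[:2]-out)@ey)
print('dot again scene',plane('scene',(258.8,249.5),.006))
print('machine',[plane('top',p,0).round(3) for p in((500,305),(400,140),(530,300))])
cs=out+87.5*.001*ex
print('deck corners mid exp',out,ex,ey)
```

```text
[ 0.53009707 -0.05003279  0.006     ] [ 0.49657519 -0.23982313  0.024     ] [ 0.59969627 -0.15941558  0.117     ] span 0.192728023307986 yaw -0.1748227700563301
cap tri [ 0.60114761 -0.15923789  0.11295742] 4.179171015270001e-05
out [ 0.51333613 -0.14492796] cap-out in disp (exp 87.5,0): 0.08756366641903757 0.0007541385549831215
dot again scene [ 0.53321772 -0.04708862  0.006     ]
machine [array([ 0.394, -0.57 ,  0.   ]), array([ 0.753, -0.383,  0.   ]), array([ 0.404, -0.631,  0.   ])]
deck corners mid exp [ 0.51333613 -0.14492796] [ 0.98475738 -0.17393361] [0.17393361 0.98475738]
```

The geometry agrees: span 193 mm (194 expected) and cap to outlet 87.6 mm (87.5 expected). The dispenser yaw is -0.175, and the tool needs about a +0.152 turn. Moving out now.

Emit:
{"op": "arm_command", "data": {"deltas": [[[0.1, -0.09, 0, 0.019, 0], [0.2, -0.18, 0, 0.038, 0], [0.3, -0.27, 0, 0.057, 0], [0.4, -0.36, 0, 0.076, 0], [0.5, -0.45, 0, 0.095, 0], [0.6, -0.54, 0, 0.114, 0], [0.7, -0.63, 0, 0.133, 0], [0.77, -0.7, 0, 0.152, 0]]], "force": 10}}

```text
time: 0.9
tcp_pos: [0.2735, -0.4843, 0.2604]
orientation: [-3.141, 0.0, -0.176]
ft_force: [0.7, -0.8, -0.6]
opening: 0.0262
grip_force: 0.0
```

Emit:
{"op": "arm_command", "data": {"deltas": [[[0.08, -0.13, 0, 0, 0], [0.16, -0.26, 0, 0, 0], [0.25, -0.4, 0, 0, 0], [0.34, -0.54, 0, 0, 0], [0.43, -0.68, 0, 0, 0], [0.52, -0.82, 0, 0, 0], [0.6, -0.94, 0, 0, 0], [0.6, -1, 0, 0, 0]]]}}

```text
time: 1.7
tcp_pos: [0.3891, -0.3517, 0.2604]
orientation: [-3.141, -0.0, -0.171]
ft_force: [0.6, 0.5, -0.4]
opening: 0.0006
grip_force: 0.0
```

Emit:
{"op": "arm_command", "data": {"deltas": [[[0.08, -0.13, 0, 0, 0], [0.16, -0.26, 0, 0, 0], [0.25, -0.4, 0, 0, 0], [0.34, -0.54, 0, 0, 0], [0.43, -0.68, 0, 0, 0], [0.52, -0.82, 0, 0, 0], [0.6, -0.94, 0, 0, 0], [0.6, -1, 0, 0, 0]]]}}

```text
time: 2.5
tcp_pos: [0.5029, -0.2204, 0.2605]
orientation: [-3.141, -0.0, -0.173]
ft_force: [0.3, -0.1, 0.7]
opening: 0.0003
grip_force: 0.0
```

Emit:
{"op": "arm_command", "data": {"deltas": [[[0.1, -0.09, 0, 0, 0], [0.2, -0.18, 0, 0, 0], [0.3, -0.27, 0.1, 0, 0], [0.4, -0.36, 0.2, 0, 0], [0.5, -0.44, 0.3, 0, 0], [0.54, -0.48, 0.4, 0, 0], [0.54, -0.48, 0.4, 0, 0], [0.54, -0.48, 0.4, 0, 0]]]}}

```text
time: 3.3
tcp_pos: [0.5932, -0.1659, 0.2005]
orientation: [3.141, 0.001, -0.176]
ft_force: [0.7, 0.7, -0.4]
opening: 0.0003
grip_force: 0.0
```

Run:
```python
from h import *
f=r.grab_frame('scene');cv2.imwrite('pics/s1.png',cv2.resize(f[120:300,230:410],None,fx=3.3,fy=3.3));s=r.sense();print(s['tcp_pos'],s['orientation'],s['ft_force'])
d=np.array([.600,-.1593])-s['tcp_pos'][:2];y=s['orientation'][2];print('shares',d@[np.cos(y),np.sin(y)]/.15,d@[np.sin(y),-np.cos(y)]/.15)
```

```text
[ 0.59362206 -0.16615283  0.20118992] [ 3.14066533e+00  9.18853821e-05 -1.76136998e-01] [0.825129   0.77528393 0.54293555]
shares 0.03385633871564626 -0.05242929072592278
```

View pics/s1.png

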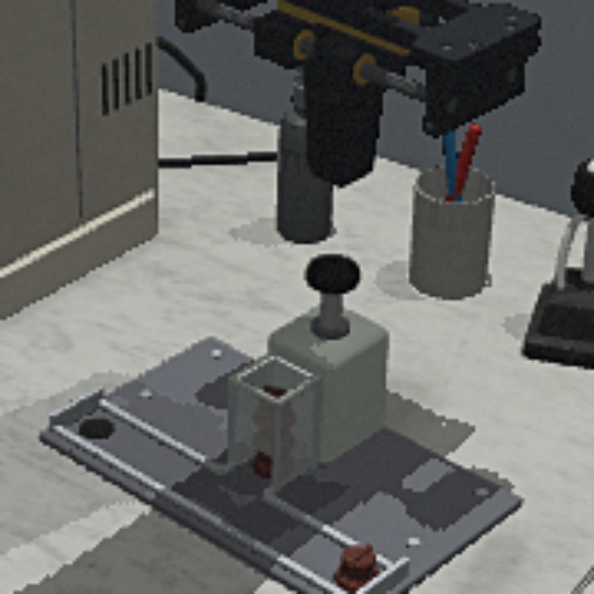

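The closed fingers are straight above the cap, and nothing is close to the hand. I'll centre them and come down to just above it.

Emit:
{"op": "arm_command", "data": {"deltas": [[[0.034, -0.052, 0, 0, 0], [0.034, -0.052, 0.08, 0, 0], [0.034, -0.052, 0.16, 0, 0], [0.034, -0.052, 0.24, 0, 0], [0.034, -0.052, 0.32, 0, 0], [0.034, -0.052, 0.38, 0, 0], [0.034, -0.052, 0.38, 0, 0], [0.034, -0.052, 0.38, 0, 0]]]}}

```text
time: 4.15
tcp_pos: [0.6008, -0.158, 0.1435]
orientation: [-3.142, 0.0, -0.175]
ft_force: [0.1, 0.0, 0.2]
opening: 0.0003
grip_force: 0.0
```

Emit:
{"op": "arm_command", "data": {"deltas": [[[0, 0, 0.016, 0, 0], [0, 0, 0.032, 0, 0], [0, 0, 0.048, 0, 0], [0, 0, 0.064, 0, 0], [0, 0, 0.08, 0, 0], [0, 0, 0.096, 0, 0], [0, 0, 0.112, 0, 0], [0, 0, 0.128, 0, 0]]]}}

```text
time: 4.95
tcp_pos: [0.6013, -0.1581, 0.1247]
orientation: [3.142, -0.001, -0.175]
ft_force: [-0.3, 0.2, 5.8]
opening: 0.0004
grip_force: 2.9
```

Emit:
{"op": "arm_command", "data": {"deltas": [[[0, 0, 0.01, 0, 0], [0, 0, 0.02, 0, 0], [0, 0, 0.03, 0, 0], [0, 0, 0.04, 0, 0], [0, 0, 0.045, 0, 0], [0, 0, 0.05, 0, 0], [0, 0, 0.05, 0, 0], [0, 0, 0.05, 0, 0]]]}}

```text
time: 5.75
tcp_pos: [0.6013, -0.1581, 0.1175]
orientation: [3.142, -0.001, -0.175]
ft_force: [-0.7, -0.1, 6.9]
opening: 0.0005
grip_force: 3.5
```

Force is 6.9 N at TCP 0.1175, so it's almost on the stop. I'll go a couple of millimetres further.

Emit:
{"op": "arm_command", "data": {"deltas": [[[0, 0, 0.004, 0, 0], [0, 0, 0.008, 0, 0], [0, 0, 0.012, 0, 0], [0, 0, 0.016, 0, 0], [0, 0, 0.016, 0, 0], [0, 0, 0.016, 0, 0], [0, 0, 0.016, 0, 0], [0, 0, 0.016, 0, 0]]]}}

```text
time: 6.55
tcp_pos: [0.6016, -0.1581, 0.1173]
orientation: [3.141, -0.002, -0.175]
ft_force: [-7.3, 1.5, 25.0]
opening: 0.0008
grip_force: 12.3
```

On the stop (25 N, position no longer changing). Now letting it rise slowly.

Emit:
{"op": "arm_command", "data": {"deltas": [[[0, 0, -0.02, 0, 0], [0, 0, -0.04, 0, 0], [0, 0, -0.065, 0, 0], [0, 0, -0.09, 0, 0], [0, 0, -0.115, 0, 0], [0, 0, -0.14, 0, 0], [0, 0, -0.165, 0, 0], [0, 0, -0.19, 0, 0]]]}}

```text
time: 7.35
tcp_pos: [0.5999, -0.1578, 0.1427]
orientation: [-3.142, 0.002, -0.175]
ft_force: [0.1, 0.1, 0.5]
opening: 0.0006
grip_force: 0.0
```

Emit:
{"op": "arm_command", "data": {"deltas": [[[0, 0, -0.05, 0, 0], [0, 0, -0.1, 0, 0], [0, 0, -0.15, 0, 0], [0, 0, -0.2, 0, 0], [0, 0, -0.25, 0, 0], [0, 0, -0.25, 0, 0], [0, 0, -0.25, 0, 0], [0, 0, -0.25, 0, 0]]]}}

```text
time: 8.15
tcp_pos: [0.6005, -0.158, 0.1802]
orientation: [3.142, 0.001, -0.175]
ft_force: [-0.2, 0.0, 1.2]
opening: 0.0004
grip_force: 0.0
```

Run:
```python
from h import *
f=r.grab_frame('scene');cv2.imwrite('pics/s2.png',cv2.resize(f[180:320,230:410],None,fx=4,fy=4));s=r.sense();print(s['tcp_pos'],s['orientation'],s['ft_force'])
```

```text
[ 0.6005029  -0.15790433  0.18013677] [-3.14154788e+00  8.86612425e-04 -1.74630846e-01] [ 0.18528861 -0.508202   -0.4996365 ]
```

View pics/s2.png

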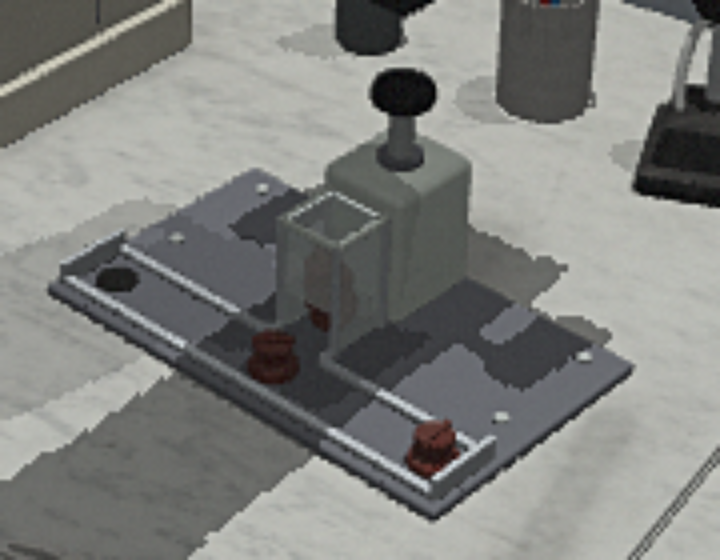

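The plunger is up and the block stands at the outlet, with its foot at about (298,271) in the scene image. The stack is still in the magazine.

Emit:
{"op": "arm_command", "data": {"deltas": [[[-0.1, 0.06, 0, 0, 0], [-0.2, 0.12, 0, 0, 0], [-0.3, 0.18, 0, 0, 0], [-0.4, 0.24, 0, 0, 0], [-0.5, 0.3, 0, 0, 0], [-0.588, 0.335, 0, 0, 0], [-0.588, 0.335, 0, 0, 0], [-0.588, 0.335, 0, 0, 0]]]}}

```text
time: 9.0
tcp_pos: [0.5057, -0.192, 0.1806]
orientation: [-3.141, -0.0, -0.175]
ft_force: [1.0, -0.2, 0.2]
opening: 0.0011
grip_force: 0.0
```

Run:
```python
from h import *
b=plane('scene',(298.2,271.2),.006);d=plane('scene',(258.8,249.5),.006);print('block',b,'to dot',np.linalg.norm(b-d))
f=r.grab_frame('scene');cv2.imwrite('pics/s3.png',cv2.resize(f[180:320,230:410],None,fx=4,fy=4));s=r.sense();print(s['tcp_pos'],s['orientation'])
y=s['orientation'][2];q=s['tcp_pos'][:2]-np.array([.5133,-.1449]);print('disp xy from outlet',q@[np.cos(-.175),np.sin(-.175)],q@[np.sin(.175),np.cos(.175)])
```

```text
block [ 0.51937155 -0.14578083  0.006     ] to dot 0.09965876851931937
[ 0.50607625 -0.19178802  0.18063653] [-3.14132451e+00 -6.74708579e-04 -1.74113154e-01]
disp xy from outlet 0.001050165268843952 -0.0474295910868508
```

Emit:
{"op": "arm_command", "data": {"deltas": [[[-0.005, 0, 0.15, 0, 0], [-0.005, 0, 0.3, 0, 0], [-0.005, 0, 0.45, 0, 0], [-0.005, 0, 0.6, 0, 0], [-0.005, 0, 0.72, 0, 0], [-0.005, 0, 0.8, 0, 0], [-0.005, 0, 0.86, 0, 0], [-0.005, 0, 0.9, 0, 0]]]}}

```text
time: 9.85
tcp_pos: [0.5049, -0.1918, 0.0451]
orientation: [-3.141, -0.0, -0.174]
ft_force: [-0.6, 0.3, 0.5]
opening: 0.0005
grip_force: 0.0
```

Emit:
{"op": "arm_command", "data": {"deltas": [[[0, 0, 0.02, 0, 0], [0, 0, 0.04, 0, 0], [0, 0, 0.06, 0, 0], [0, 0, 0.075, 0, 0], [0, 0, 0.075, 0, 0], [0, 0, 0.075, 0, 0], [0, 0, 0.075, 0, 0], [0, 0, 0.075, 0, 0]]]}}

```text
time: 10.65
tcp_pos: [0.5046, -0.192, 0.0345]
orientation: [3.142, -0.0, -0.175]
ft_force: [0.5, 0.3, 1.0]
opening: 0.0001
grip_force: 0.0
```

Run:
```python
from h import *
f=r.grab_frame('scene');cv2.imwrite('pics/s4.png',cv2.resize(f[180:320,230:410],None,fx=4,fy=4));s=r.sense();print(s['tcp_pos'],s['orientation'],s['ft_force'])
```

```text
[ 0.50457244 -0.19203603  0.03450464] [ 3.14154831e+00 -2.34675947e-04 -1.74668944e-01] [ 0.24939799  0.78093274 -1.00738207]
```

View pics/s4.png

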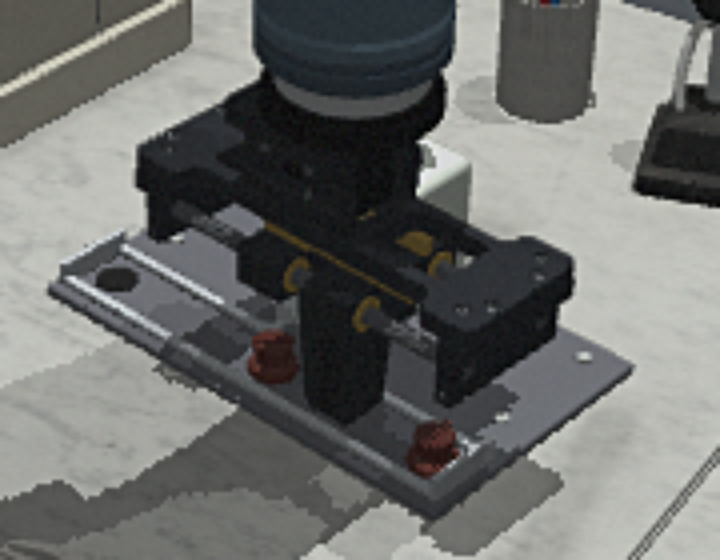

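The fingers are down in the lane just to the right of the block, clear of both blocks and the rails. Pushing slowly to the left now.

Emit:
{"op": "arm_command", "data": {"deltas": [[[0, -0.025, 0, 0, 0], [0, -0.05, 0, 0, 0], [0, -0.075, 0, 0, 0], [0, -0.1, 0, 0, 0], [0, -0.125, 0, 0, 0], [0, -0.15, 0, 0, 0], [0, -0.175, 0, 0, 0], [0, -0.2, 0, 0, 0]]]}}

```text
time: 11.5
tcp_pos: [0.5097, -0.1622, 0.0343]
orientation: [3.142, 0.0, -0.175]
ft_force: [0.0, -0.6, -0.2]
opening: 0.0004
grip_force: 0.0
```

Emit:
{"op": "arm_command", "data": {"deltas": [[[0, -0.025, 0, 0, 0], [0, -0.05, 0, 0, 0], [0, -0.075, 0, 0, 0], [0, -0.1, 0, 0, 0], [0, -0.125, 0, 0, 0], [0, -0.15, 0, 0, 0], [0, -0.175, 0, 0, 0], [0, -0.2, 0, 0, 0]]]}}

```text
time: 12.3
tcp_pos: [0.5149, -0.1326, 0.0344]
orientation: [3.142, 0.0, -0.175]
ft_force: [0.2, -0.1, 0.3]
opening: 0.0008
grip_force: 0.0
```

```bash
cat > m.py <<'E'
import sys
from h import *
f=r.grab_frame('scene');cv2.imwrite(f'pics/{sys.argv[1]}.png',cv2.resize(f[180:320,230:410],None,fx=4,fy=4));s=r.sense();print(s['tcp_pos'],s['orientation'],s['ft_force'])
q=s['tcp_pos'][:2]-np.array([.5133,-.1449]);print('disp xy from outlet',q@[np.cos(-.175),np.sin(-.175)],q@[np.sin(.175),np.cos(.175)])
E
python3 m.py s5
```

```text
[ 0.51513986 -0.13176952  0.03435917] [-3.14104060e+00 -1.60115071e-05 -1.73834405e-01] [ 0.58934759  0.33771254 -0.32753116]
disp xy from outlet -0.00047436667975954996 0.013250261252382376
```

View pics/s5.png

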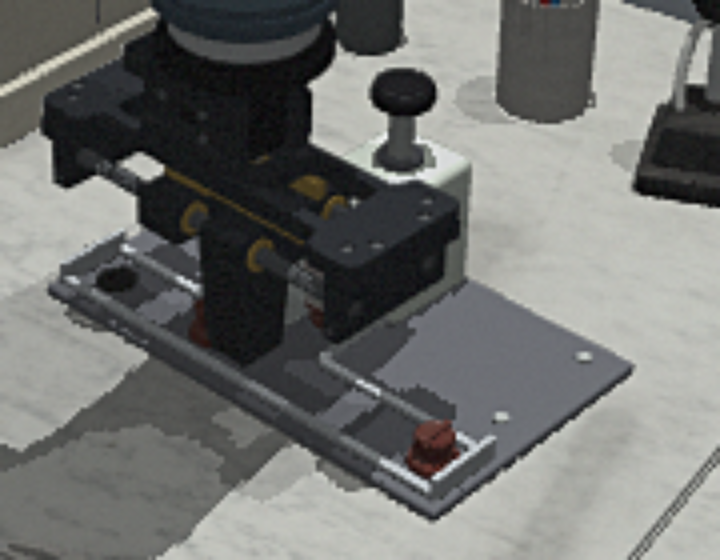

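The block (zoom ≈(205,322)) is travelling upright ahead of the fingers. Carrying on, slower near the end.

Emit:
{"op": "arm_command", "data": {"deltas": [[[0.003, -0.025, 0, 0, 0], [0.003, -0.05, 0, 0, 0], [0.003, -0.075, 0, 0, 0], [0.003, -0.1, 0, 0, 0], [0.003, -0.125, 0, 0, 0], [0.003, -0.15, 0, 0, 0], [0.003, -0.175, 0, 0, 0], [0.003, -0.2, 0, 0, 0]]]}}

```text
time: 13.15
tcp_pos: [0.5206, -0.1031, 0.0344]
orientation: [-3.142, -0.0, -0.175]
ft_force: [-0.1, -0.3, -0.1]
opening: 0.0008
grip_force: 0.0
```

Emit:
{"op": "arm_command", "data": {"deltas": [[[0, -0.02, 0, 0, 0], [0, -0.04, 0, 0, 0], [0, -0.06, 0, 0, 0], [0, -0.08, 0, 0, 0], [0, -0.1, 0, 0, 0], [0, -0.11, 0, 0, 0], [0, -0.115, 0, 0, 0], [0, -0.115, 0, 0, 0]]]}}

```text
time: 13.95
tcp_pos: [0.5236, -0.0864, 0.0344]
orientation: [3.142, -0.0, -0.175]
ft_force: [-0.7, 0.1, -0.0]
opening: 0.0004
grip_force: 0.0
```

```bash
python3 m.py s6
```

```text
[ 0.52356083 -0.08654834  0.03434769] [ 3.14152570e+00 -5.47852708e-06 -1.74766488e-01] [ 0.36873054 -0.68209625  0.38395559]
disp xy from outlet -5.538765709093368e-05 0.05924692542183362
```

View pics/s6.png

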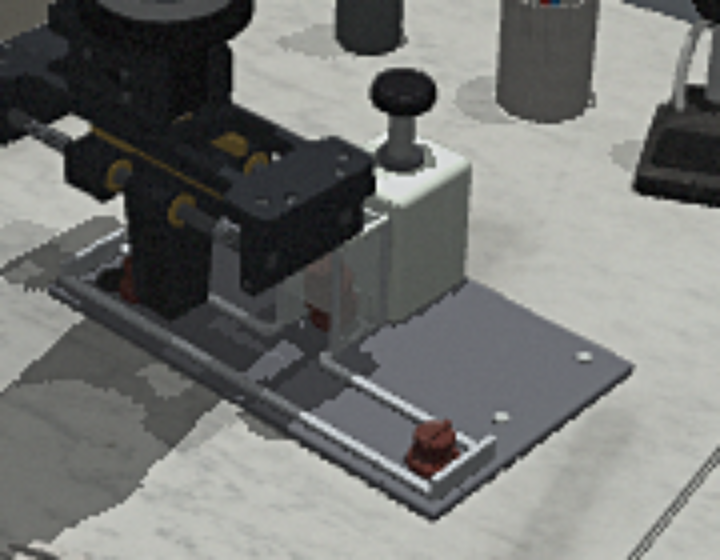

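The block's left foot edge is at zoom x≈120 and the dot centre at about (117,279), so roughly 14 mm remain. I'll do this in short steps and watch the force for the stop.

Emit:
{"op": "arm_command", "data": {"deltas": [[[0, -0.01, 0, 0, 0], [0, -0.02, 0, 0, 0], [0, -0.03, 0, 0, 0], [0, -0.04, 0, 0, 0], [0, -0.05, 0, 0, 0], [0, -0.06, 0, 0, 0], [0, -0.065, 0, 0, 0], [0, -0.065, 0, 0, 0]]]}}

```text
time: 14.8
tcp_pos: [0.5253, -0.0767, 0.0343]
orientation: [-3.142, 0.0, -0.174]
ft_force: [0.3, -0.7, 0.0]
opening: 0.0003
grip_force: 0.0
```

```bash
python3 m.py s7
python3 - <<'E'
from h import *
a=cv2.imread('pics/s7.png')[60:180,0:240]
f=r.grab_frame('top');b=f[215:255,225:305]
cv2.imwrite('pics/c7.png',np.vstack([cv2.resize(a,(640,320)),cv2.resize(b,(640,280 if 0 else 280))]))
E
```

```text
[ 0.52526543 -0.07681604  0.03437007] [ 3.14157275e+00 -1.10788807e-06 -1.74589211e-01] [ 0.42513738  0.60929282 -0.09107744]
disp xy from outlet -7.130037465017922e-05 0.06912736414225101
```

View pics/c7.png

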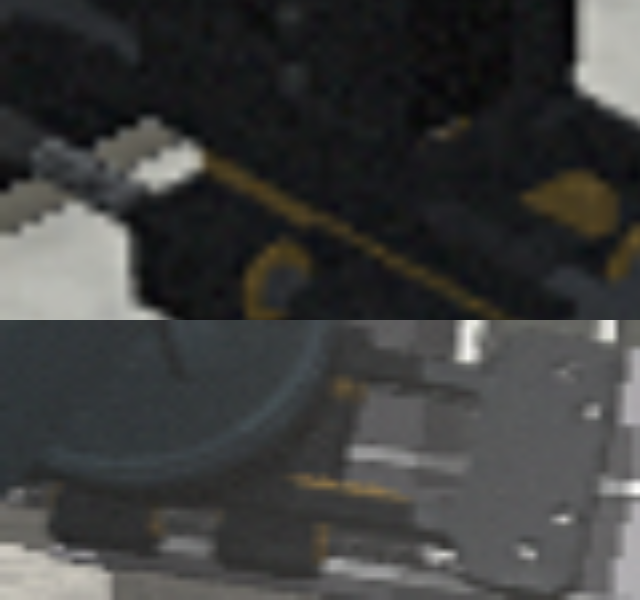

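That crop missed the block, so I'll measure its red pixels numerically in the three saved scene views.

Run:
```python
from h import *
for n in('s2','s5','s6','s7'):
    im=cv2.resize(cv2.imread(f'pics/{n}.png'),(180,140),interpolation=cv2.INTER_AREA)
    red=lambda i:(i[...,2]>i[...,0]+18)&(i[...,2]>1.5*i[...,1])&(i[...,2]<170)
    print(n,[(c+[230,180],np.array(s)+[230,180,0,0,0]) for c,s in blobs(im,(0,30,85,110),red,4)])
e=np.array([.174,.985,0]);o=np.array([.5133,-.1449,.006])
for y in(0,.083,.097,.099):print(y,proj('scene',o+e*y),proj('scene',o+e*(y+.012)))
```

```text
s2 [(array([309.2, 259.2]), array([308, 228,   4,   3,   5])), (array([297.3, 268.7]), array([293, 233,  10,  13,  81]))]
s5 [(array([279.7, 257.2]), array([279, 226,   2,   4,   6])), (array([279.3, 263. ]), array([278, 231,   4,   5,  13]))]
s6 [(array([261.5, 246. ]), array([261, 215,   2,   3,   4])), (array([261.3, 251.4]), array([260, 219,   4,   6,  15]))]
s7 [(array([257.5, 249.9]), array([256, 218,   4,   5,  13])), (array([310.3, 260. ]), array([309, 229,   3,   3,   7]))]
0 [295.89898884 272.73926053] [291.11184994 269.89224646]
0.083 [263.93056342 253.72695299] [259.52079653 251.10437014]
0.097 [258.79080265 250.67022714] [254.44027101 248.08287277]
0.099 [258.06221703 250.23692167] [253.72005005 247.65454193]
```

The finger-to-block offset comes out at a steady ~22 mm, so the block is at ~91 mm of 97. Another 5 mm, then back off and up.

Emit:
{"op": "arm_command", "data": {"deltas": [[[0, -0.01, 0, 0, 0], [0, -0.02, 0, 0, 0], [0, -0.03, 0, 0, 0], [0, -0.035, 0, 0, 0], [0, -0.035, 0, 0, 0], [0, -0.025, 0, 0, 0], [0, 0, 0, 0, 0], [0, 0.05, 0, 0, 0]]]}}

```text
time: 15.7
tcp_pos: [0.524, -0.0843, 0.0344]
orientation: [-3.141, -0.0, -0.174]
ft_force: [0.1, 0.6, -0.5]
opening: 0.0005
grip_force: 0.0
```

Emit:
{"op": "arm_command", "data": {"deltas": [[[0, 0.1, 0, 0, 0], [0, 0.15, 0, 0, 0], [0, 0.15, -0.1, 0, 0], [0, 0.15, -0.3, 0, 0], [0, 0.15, -0.5, 0, 0], [0, 0.15, -0.7, 0, 0], [0, 0.15, -0.9, 0, 0], [0, 0.15, -1, 0, 0]]]}}

```text
time: 16.5
tcp_pos: [0.5213, -0.106, 0.1881]
orientation: [-3.141, -0.004, -0.174]
ft_force: [-0.7, -0.2, -0.2]
opening: 0.0007
grip_force: 0.0
```

Emit:
{"op": "arm_command", "data": {"deltas": [[[0, 0, -0.2, 0, 0], [0, 0.1, -0.3, 0, 0], [0, 0.2, -0.3, 0, 0], [0, 0.3, -0.3, 0, 0], [0, 0.4, -0.3, 0, 0], [0, 0.5, -0.3, 0, 0], [0, 0.5, -0.3, 0, 0], [0, 0.5, -0.3, 0, 0]]]}}

```text
time: 17.3
tcp_pos: [0.5071, -0.1795, 0.23]
orientation: [-3.141, -0.001, -0.175]
ft_force: [-1.2, 1.3, -0.3]
opening: 0.0005
grip_force: 0.0
```

```bash
python3 m.py s8
python3 - <<'E'
from h import *
im=cv2.resize(cv2.imread('pics/s8.png'),(180,140),interpolation=cv2.INTER_AREA)
red=lambda i:(i[...,2]>i[...,0]+18)&(i[...,2]>1.5*i[...,1])&(i[...,2]<170)
print([(c+[230,180],np.array(s)+[230,180,0,0,0]) for c,s in blobs(im,(0,30,140,130),red,4)])
E
```

```text
[ 0.507278   -0.17902673  0.22984787] [-3.14091945e+00 -4.68862098e-04 -1.73612207e-01] [-0.79026386 -0.71517683 -0.27981372]
disp xy from outlet 1.1722954442713908e-05 -0.034653978082245365
[(array([259.7, 245.9]), array([254, 210,  12,  12,  91])), (array([338.5, 290.9]), array([334, 255,  10,  14,  74]))]
```

View pics/s8.png

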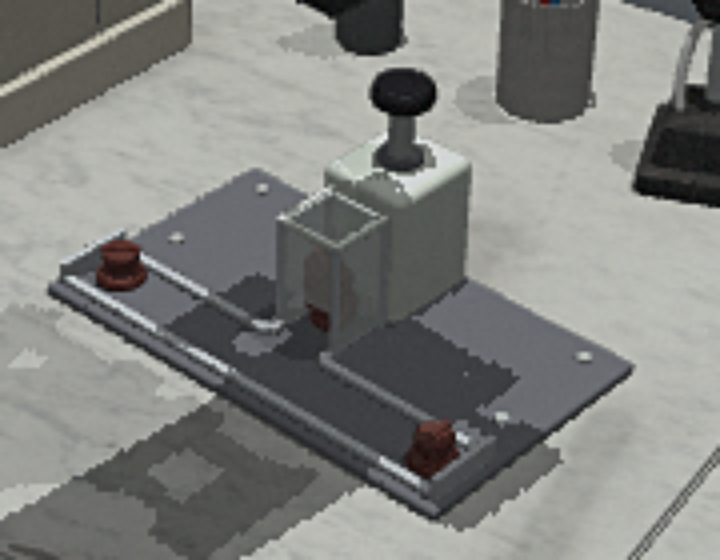

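The block stands upright over the dot: its foot centre is at zoom ≈(122,277) against (117,279) for the dot, about 3 mm off. The plunger is up, the stack and the set-aside block are in place, and the arm is clear. Handing in.

```bash
python3 -c "
from bench import r
print(r.close_job())"
```

```text
the job is handed in; nothing more can be done
None
```

I pressed the plunger once and let it come back up, pushed the block to the empty left bay where it stands upright about 3 mm from the dot by camera estimate, and handed the job in at about 17.4 s; no verdict came back.

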